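# Work the cash safe's lock at the hardware counter

### The job

Take the cash safe's key, the one with the wide rectangular bow, out of the wooden key block and push it fully into the keyhole in the top of the safe. Turn it clockwise to its stop, turn it back home with the key still fully in, then draw it straight out and leave it lying in the shallow black tray.

Things in the scene. Friction and masses are not known exactly. Their poses are not given: they have to be found in the camera images.
- key_bow (a point): Centre of the bow (grip plate) of the safe's steel key, 80 g, upright in one of three slots of the key block (which one varies). Its bow is the widest of the three: a rectangle 44 mm wide (its y), 10 thick (its x; grip across this), 28 high (its z, up). A stem 6 mm thick and a collar 22 mm across, 28 to 34 mm below this point, are under it. Turned half round about z it is the same.
- key_tip (a point): The same key's lower end, a small off-centre nib 68 mm below the bow's centre (let go, the key tips over). The double bit, 4 to 22 mm above this end, is 24 mm wide (y) and 6 thick (x). At the start the key stands on its collar, this tip 34 mm down in the block's slot with 3 mm of play: lift straight up at least 45 mm.
- block_top (a point): Centre of the top of the fixed dark wooden key block, 56 mm (its x) by 166 mm (its y), 45 mm high, left or right of the safe. Its three slots lie 54 mm apart along y. The two keys beside the safe's key are also steel, as tall: one has a round disc bow 28 mm across, one a slim bow 16 mm wide.
- keyhole (a point): Centre of the keyhole's mouth, 104 mm up, in a steel ring 84 mm across on the fixed grey cash safe (160 x 190 mm). At home the slot runs along this y, where the bow's y must lie; these axes do not turn with the lock. Slot 11 x 30 mm, 30 deep, flared 5 mm a side over the top 8 mm. Key fully in: bow centre 38 mm above this point (under 50 counts).
- plug (a joint): Turn of the brass lock plug, rad: 0 is home and the start, growing clockwise seen from above to a hard stop at 1.05. The key has 12 degrees of play, so turn it about 80 degrees from the slot's home direction to reach the stop. A light spring (0.04 to 0.12 N m) makes the plug follow the key back; it is home once the key lies along the keyhole's y again.
- tray_in (a point): Centre of the inner floor, 5 mm above the counter, of a fixed empty black plastic tray, 200 mm (its x) by 180 mm (its y), walls 5 mm thick, rim 13 mm above this floor; it is on the other side of the safe from the key block. z is up. The key may be let go low over the centre: it tips over and stays in the tray, lying anyhow.

How it is judged:
By the outcome, as a careful person would: the job done as asked, in the order asked, and still so for the second after the job is handed in, with the robot touching nothing.
It also fails if it takes over 58 s, if anything falls off the work surface, if the arm or the gripper's body presses on something with over 40 N, if the wrist force passes 120 N, or if a joint passes its speed limit or range.

### The arm

A 6-joint arm with a two-finger parallel gripper is mounted at the origin on the work surface. World frame = base frame: x ahead of the robot, y to its left, z up, the work surface at z = 0. Lengths are in m, angles in rad, forces in N, time in s.
With the tool pointing down it reaches from about 0.35 to 0.775 m from the base axis. Payload 5.5 kg.
Tool frame: the origin (TCP) lies midway between the tips of the shut fingers; the grasp point (between the pads) lies 19 mm behind it; z points along the fingers, y is the line along which they close (so a half turn about z gives the same grasp; the last joint's range is limited). The gripper opens to 85 mm and grips with 20 to 120 N. Pads are 22 mm wide; open, the fingers measure 114 mm over their backs; the gripper's body (76 mm by 85 mm) begins 54 mm behind the grasp point. The pads swing forward as they close: fully open they stand 13 mm farther back than shut.
Start: joints at [-1.385, 0.313, 0.046, 1.304, 0, 1.431], TCP at [0.184, -0.545, 0.231] pointing down, gripper open.
Joint ranges: [-2.76, 2.76], [-0.86, 1.69], [-1.03, 1.26], [-2.2, 2.34], [-1.47, 1.5], [-3.14, 3.14]. Speed limits (rad/s): [2.57, 2.57, 3.14, 3.14, 3.14, 3.14].

### API

Orientations are given as a unit quaternion [w, x, y, z].
In Python, from workcell import env gives the robot as it stands. The module is installed in compiled form; this text tells all that it offers.
- The arm moves only by the tool servo_tool, never from a script. Its argument "increments" is a list of rows, each an object of numbers: "grip": the closure, from 0 (fully open) to 1 (shut); "x", "y", "z": the shift along the tool's x, y, z in mm; "roll": the turn about the tool's z in degrees. In form: [{"grip": .., "x": .., "y": .., "z": .., "roll": ..}, ...]. A call has 1 to 5 rows; each row shifts and turns the commanded pose from where the row before left it, along the tool's axes as they then stand; what a row does not reach is not made up. A row lasts 1/12 s, in which the tool goes at most 41.7 mm and 7.16 degrees, less where a joint would pass 70% of its speed; a pose out of reach is approached as far as the arm can. A call is refused whole if a number of a shift passes 41.7 or a number of a turn 7.16, either way. A call with a gripper value outside its range is refused whole. The fingers move at their own pace and stop on an object; "grip_force" is the grip in N (left out, the last holds). Time passes only in rows, so rows that do not move let the fingers close. It gives the time, the measured TCP pose, the force, the opening and the grip force at its end, in the units of the state.
- env.get_state(): the state, without advancing time (a new reading comes with each control period).
- env.read_camera(name): name is "side" or "top" or "wrist"; returns the picture (480x640x3 uint8, red, green, blue); there is no depth.
- env.get_calibration(name): a dict with "vertical_fov" (degrees; the focal length in pixels is half the picture's height over the tangent of half this angle, whatever the lens; pixels are square), "cx", "cy" (the principal point, pixels), "k1" (the pictures are not rectified: a ray, as slopes to the right and down, at radius r is drawn at 1 + k1 r^2 times it, then the intrinsics apply), "rvec" (rotation vector, rad) and "tvec" (3), from world to camera coordinates, as OpenCV has them; the wrist camera has in their place "tool_from_camera" (4x4, takes a point from camera to tool coordinates, whose origin is the TCP and whose axes are the flange's). Camera axes: x right, y down, z forward; pixel columns grow to the right and rows downward; lengths in m; the calibration is good to about 2 mm. A picture is of the moment at which its call begins: read the wrist's pose just before it. get_calibration takes no time and is no camera call.
- env.hand_in(): hands the job in; it is judged then, once.
The state is a dict: "clock": time; "joint_pos": joint angles; "qvel": joint speeds; "tau": joint torques, N m; "tcp_pos": TCP position; "orientation": TCP orientation; "wrist_force": force on the tool from outside, world axes, zero at the start; "ft_torque": the same for the moment, N m; "finger_gap": finger opening in m; "grip_force": force on a finger pad.
Only numpy, scipy, OpenCV 4.12 (cv2) and the standard library are available. Lean on these libraries where they do the work, as an engineer would, in place of code of your own. Each camera call takes 0.05 s, during which the arm holds its last target. There are 200 camera calls.

## Working session

There is one attempt and no reset: what is moved stays moved. The work goes in short steps, Python scripts to look and compute and a tool call to move; the robot and the scene stay as the last step left them, time stands still between calls to the robot, and variables do not carry over. Pictures are saved under pics/ and viewed, at most 12 in all, crops included, and the job is handed in when it is done.

Besides the shell and the picture viewer there is one more tool, called after "Call:" as a command line: name --argument value ..., lists and objects as JSON in quotes. servo_tool: Moves the arm, as the interface text tells. Its arguments: {"type":"object","properties":{"increments":{"type":"array"},"grip_force":{"type":"number"}},"required":["increments"]}

```bash
mkdir -p pics; cat > h.py <<'E'
import numpy as np, cv2
from scipy.spatial.transform import Rotation as R
from workcell import env
def cal(n):
    c=env.get_calibration(n); f=240/np.tan(np.radians(c["vertical_fov"])/2)
    return c,f
def pose(n,st=None):
    c,f=cal(n)
    if n=="wrist":
        st=st or env.get_state(); q=np.array(st["orientation"])
        T=np.eye(4);T[:3,:3]=R.from_quat(q[[1,2,3,0]]).as_matrix();T[:3,3]=st["tcp_pos"]
        M=T@np.array(c["tool_from_camera"]); return M[:3,:3],M[:3,3]
    Rm=R.from_rotvec(np.ravel(c["rvec"])).as_matrix(); return Rm.T,-Rm.T@np.ravel(c["tvec"])
def ray(n,u,v,st=None):
    c,f=cal(n); d=np.array([(u-c["cx"])/f,(v-c["cy"])/f]); p=d.copy()
    for _ in range(20): p=d/(1+c["k1"]*(p@p))
    Rm,t=pose(n,st); return t,Rm@np.array([p[0],p[1],1])
def onz(n,u,v,z,st=None):
    t,d=ray(n,u,v,st); return t+d*(z-t[2])/d[2]
def proj(n,P,st=None):
    c,f=cal(n); Rm,t=pose(n,st); q=Rm.T@(np.array(P)-t); p=q[:2]/q[2]; p=p*(1+c["k1"]*(p@p)); return p*f+[c["cx"],c["cy"]]
def snap(n,name):
    im=env.read_camera(n); cv2.imwrite(f"pics/{name}.png",im[:,:,::-1]); return im
E
python3 -c "
from h import *
for n in ('top','side','wrist'): snap(n,n+'0'); print(n,pose(n)[1].round(3),cal(n)[0]['cx'],cal(n)[1])
s=env.get_state();print(s['tcp_pos'],s['orientation'],s['clock'])"
```

```text
top [0.303 0.023 1.404] 320.24650705971186 600.8695743908954
side [0.484 0.847 0.727] 322.8817220686572 485.99956489188804
wrist [ 0.256 -0.522  0.373] 321.43602423301047 396.33015430534584
[ 0.18397546 -0.54439119  0.23061615] [-6.87819324e-04  9.86755833e-01  1.62211136e-01 -2.41811856e-06] 0.15
```

View pics/top0.png

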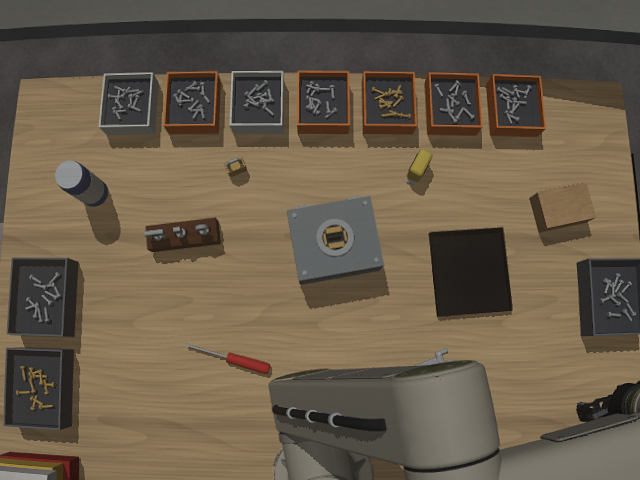

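View pics/side0.png

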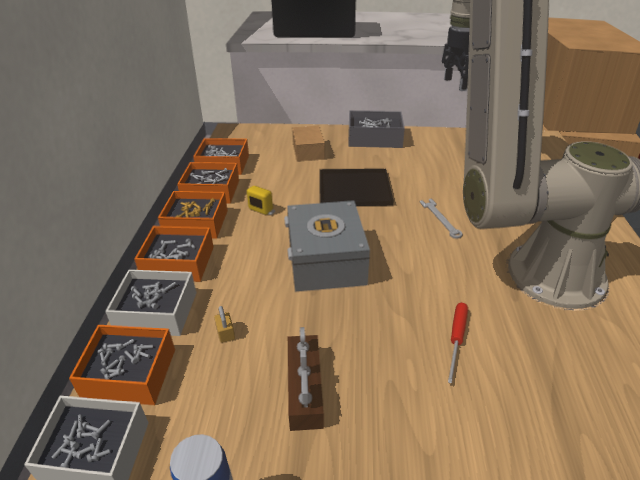

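The top view shows the block at (183,234), the safe ring at (335,237) and the tray at (470,272). I'll enlarge the block and the lock.

```bash
python3 -c "
from h import *
t=cv2.imread('pics/top0.png');s=cv2.imread('pics/side0.png')
a=cv2.resize(t[205:265,135:235],(800,480),interpolation=3)[:300*1]
a=cv2.resize(t[210:260,135:235],(500,250),interpolation=3)
b=cv2.resize(t[210:265,300:370],(300,236),interpolation=3)
c=cv2.resize(s[320:430,270:350],(240,330),interpolation=3)
d=cv2.resize(s[205:250,290:365],(500,300),interpolation=3)
W=np.zeros((590,800,3),np.uint8);W[:250,:500]=a;W[:236,500:]=b;W[255:585,:240]=c;W[255:555,250:750]=d
cv2.imwrite('pics/c1.png',W)
# tray and safe, block by onz
for n,u,v,z in [('tray',470,272,.005),('ring',335,237,.104),('block',183,233,.045),('k1',153,236,.11),('k2',180,231,.11),('k3',203,229,.11),('bL',147,234,.045),('bR',220,220,.045)]: print(n,onz('top',u,v,z).round(4))
hsv=cv2.cvtColor(t,cv2.COLOR_BGR2HSV)
# tray
m=(t.max(2)<45).astype(np.uint8);m[:, :425]=0;m[:,520:]=0;m[:220]=0;m[325:]=0
k=max(cv2.findContours(m,0,2)[0],key=cv2.contourArea);print('tray',cv2.minAreaRect(k))
"
```

```text
tray [ 0.4674 -0.3494  0.005 ]
ring [ 0.5338 -0.0252  0.104 ]
block [0.5531 0.3242 0.045 ]
k1 [0.5343 0.377  0.11  ]
k2 [0.5456 0.3167 0.11  ]
k3 [0.5501 0.2655 0.11  ]
bL [0.5506 0.4093 0.045 ]
bR [0.5838 0.2387 0.045 ]
tray ((470.1588439941406, 271.1863708496094), (84.43326568603516, 75.83621215820312), 85.10090637207031)
```

View pics/c1.png

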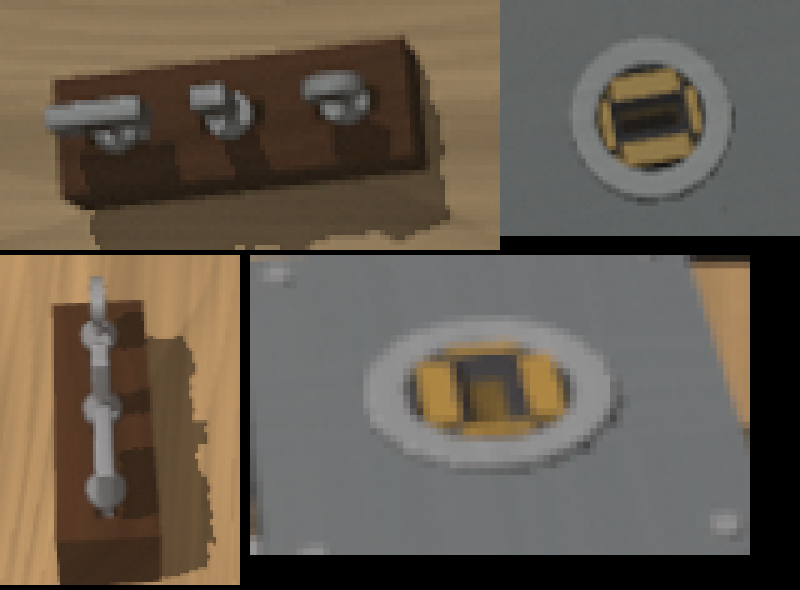

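The wide bow is the left one, at crop (93,108), which is top pixel (153,231). The slot, block and safe are all tilted about 7°. I'll rotate the tool first.

Call:
servo_tool --increments '[{"roll":7.1,"grip":0},{"roll":7.1},{"roll":7.1},{"roll":7.1},{"roll":7.1}]'

```text
invalid input at $.increments[0]: expected keys grip, x, y, z, roll
```

Call:
servo_tool --increments '[{"roll":7.1},{"roll":7.1},{"roll":7.1},{"roll":7.1},{"roll":7.1}]'

```text
invalid input at $.increments[0]: expected keys grip, x, y, z, roll
```

Call:
servo_tool --increments '[{"roll":7.1},{"roll":7.1},{"roll":7.1},{"roll":7.1},{"roll":2.5}]'

```text
invalid input at $.increments[0]: expected keys grip, x, y, z, roll
```

```bash
cat >> h.py <<'E'
def info():
    s=env.get_state(); q=np.array(s["orientation"]); M=R.from_quat(q[[1,2,3,0]]).as_matrix()
    print("t",round(s["clock"],2),"tcp",np.round(s["tcp_pos"],4),"psi",np.degrees(np.arctan2(M[1,0],M[0,0])).round(2),"zax",M[:,2].round(3),"F",np.round(s["wrist_force"],1),"gap",round(s["finger_gap"],4),"q",np.round(s["joint_pos"],2)); return s,M
def go(P):
    s,M=info(); print("tool mm",((np.array(P)-s["tcp_pos"])@M*1000).round(1))
E
python3 -c "
from h import *
go([.52,.05,.231]); print(cal('wrist')[0]['tool_from_camera'])
for u,v in [(153,231)]: print(onz('top',u,v,.093))"
```

```text
t 0.15 tcp [ 0.184  -0.5444  0.2306] psi 18.67 zax [-0.     0.001 -1.   ] F [ 0.9 -0.2  0.4] gap 0.0858 q [-1.38  0.31  0.05  1.3   0.    1.43]
tool mm [ 5.086e+02 -4.555e+02  3.000e-01]
[[-1.14150773e-03 -9.55132951e-01 -2.96175188e-01  7.55213266e-02]
 [ 9.99999288e-01 -9.87339588e-04 -6.70097811e-04  1.36022106e-03]
 [ 3.47607012e-04 -2.96175742e-01  9.55133398e-01 -1.42724778e-01]
 [ 0.00000000e+00  0.00000000e+00  0.00000000e+00  1.00000000e+00]]
[0.54871101 0.3821986  0.093     ]
```

Call:
servo_tool --increments '[{"grip":0,"x":0,"y":0,"z":0,"roll":7.1},{"grip":0,"x":0,"y":0,"z":0,"roll":7.1},{"grip":0,"x":0,"y":0,"z":0,"roll":7.1},{"grip":0,"x":0,"y":0,"z":0,"roll":7.1},{"grip":0,"x":0,"y":0,"z":0,"roll":7.1}]'

```text
clock: 0.57
tcp_pos: [0.184, -0.5445, 0.2309]
orientation: [-0.0, 0.989, -0.149, -0.0]
wrist_force: [-1.0, 0.4, -0.1]
finger_gap: 0.0853
grip_force: 0.0
```

Call:
servo_tool --increments '[{"grip":0,"x":0,"y":0,"z":0,"roll":7.1},{"grip":0,"x":0,"y":0,"z":0,"roll":7.1},{"grip":0,"x":0,"y":0,"z":0,"roll":7.1},{"grip":0,"x":0,"y":0,"z":0,"roll":7.1},{"grip":0,"x":0,"y":0,"z":0,"roll":7.1}]'

```text
clock: 0.98
tcp_pos: [0.184, -0.5446, 0.2309]
orientation: [-0.0, 0.896, -0.444, -0.0]
wrist_force: [0.4, 0.5, 0.3]
finger_gap: 0.0854
grip_force: 0.0
```

Call:
servo_tool --increments '[{"grip":0,"x":0,"y":0,"z":0,"roll":7.1},{"grip":0,"x":0,"y":0,"z":0,"roll":7.1},{"grip":0,"x":0,"y":0,"z":0,"roll":7.1},{"grip":0,"x":0,"y":0,"z":0,"roll":7.1},{"grip":0,"x":0,"y":0,"z":0,"roll":2.5}]'

```text
clock: 1.4
tcp_pos: [0.1668, -0.5472, 0.2309]
orientation: [-0.006, 0.758, -0.652, 0.005]
wrist_force: [-0.4, -0.2, -0.4]
finger_gap: 0.0857
grip_force: 0.0
```

```bash
python3 -c "
from h import *
go([.53,.0,.25]); go([.53,.36,.25])"
```

```text
t 1.4 tcp [ 0.1668 -0.5472  0.2309] psi -81.36 zax [ 0.015  0.003 -1.   ] F [-0.4 -0.2 -0.4] gap 0.0857 q [-1.42  0.31  0.04  1.3   0.02  3.14]
tool mm [-486.4 -441.6  -11.9]
t 1.4 tcp [ 0.1668 -0.5472  0.2309] psi -81.36 zax [ 0.015  0.003 -1.   ] F [-0.4 -0.2 -0.4] gap 0.0857 q [-1.42  0.31  0.04  1.3   0.02  3.14]
tool mm [-842.3 -495.7  -10.8]
```

Rolling that way ran joint 6 to its limit, so I'll take the opposite, symmetric grasp (yaw about +97°).

Call:
servo_tool --increments '[{"grip":0,"x":0,"y":0,"z":0,"roll":-7.15},{"grip":0,"x":0,"y":0,"z":0,"roll":-7.15},{"grip":0,"x":0,"y":0,"z":0,"roll":-7.15},{"grip":0,"x":0,"y":0,"z":0,"roll":-7.15},{"grip":0,"x":0,"y":0,"z":0,"roll":-7.15}]'

```text
clock: 1.82
tcp_pos: [0.1659, -0.5474, 0.231]
orientation: [-0.004, 0.922, -0.386, 0.006]
wrist_force: [0.1, -0.1, -0.2]
finger_gap: 0.0855
grip_force: 0.0
```

Call:
servo_tool --increments '[{"grip":0,"x":0,"y":0,"z":0,"roll":-7.15},{"grip":0,"x":0,"y":0,"z":0,"roll":-7.15},{"grip":0,"x":0,"y":0,"z":0,"roll":-7.15},{"grip":0,"x":0,"y":0,"z":0,"roll":-7.15},{"grip":0,"x":0,"y":0,"z":0,"roll":-7.15}]'

```text
clock: 2.23
tcp_pos: [0.1659, -0.5474, 0.2309]
orientation: [-0.002, 0.996, -0.085, 0.007]
wrist_force: [-0.3, -0.3, -0.4]
finger_gap: 0.0854
grip_force: 0.0
```

Call:
servo_tool --increments '[{"grip":0,"x":0,"y":0,"z":0,"roll":-7.15},{"grip":0,"x":0,"y":0,"z":0,"roll":-7.15},{"grip":0,"x":0,"y":0,"z":0,"roll":-7.15},{"grip":0,"x":0,"y":0,"z":0,"roll":-7.15},{"grip":0,"x":0,"y":0,"z":0,"roll":-7.15}]'

```text
clock: 2.65
tcp_pos: [0.1659, -0.5474, 0.2309]
orientation: [0.0, 0.974, 0.225, 0.007]
wrist_force: [0.5, -0.5, -0.9]
finger_gap: 0.0857
grip_force: 0.0
```

Call:
servo_tool --increments '[{"grip":0,"x":0,"y":0,"z":0,"roll":-7.15},{"grip":0,"x":0,"y":0,"z":0,"roll":-7.15},{"grip":0,"x":0,"y":0,"z":0,"roll":-7.15},{"grip":0,"x":0,"y":0,"z":0,"roll":-7.15},{"grip":0,"x":0,"y":0,"z":0,"roll":-7.15}]'

```text
clock: 3.07
tcp_pos: [0.1659, -0.5474, 0.2309]
orientation: [0.002, 0.858, 0.513, 0.007]
wrist_force: [0.4, 0.3, -0.5]
finger_gap: 0.0855
grip_force: 0.0
```

Call:
servo_tool --increments '[{"grip":0,"x":0,"y":0,"z":0,"roll":-7.15},{"grip":0,"x":0,"y":0,"z":0,"roll":-7.15},{"grip":0,"x":0,"y":0,"z":0,"roll":-7.15},{"grip":0,"x":0,"y":0,"z":0,"roll":-7.15},{"grip":0,"x":0,"y":0,"z":0,"roll":-7.15}]'

```text
clock: 3.48
tcp_pos: [0.1659, -0.5474, 0.2309]
orientation: [0.004, 0.659, 0.752, 0.006]
wrist_force: [0.4, 0.0, 1.5]
finger_gap: 0.0861
grip_force: 0.0
```

```bash
python3 -c "
from h import *
go([.52,-.05,.27]); go([.53,.36,.25])"
```

```text
t 3.48 tcp [ 0.1659 -0.5474  0.2309] psi 97.54 zax [ 0.014  0.003 -1.   ] F [0.4 0.  1.5] gap 0.0861 q [-1.42  0.31  0.04  1.3   0.01  0.01]
tool mm [446.6 416.8 -32.5]
t 3.48 tcp [ 0.1659 -0.5474  0.2309] psi 97.54 zax [ 0.014  0.003 -1.   ] F [0.4 0.  1.5] gap 0.0861 q [-1.42  0.31  0.04  1.3   0.01  0.01]
tool mm [851.8 480.2 -11. ]
```

Call:
servo_tool --increments '[{"grip":0,"x":29.8,"y":27.8,"z":-2.2,"roll":0},{"grip":0,"x":29.8,"y":27.8,"z":-2.2,"roll":0},{"grip":0,"x":29.8,"y":27.8,"z":-2.2,"roll":0},{"grip":0,"x":29.8,"y":27.8,"z":-2.2,"roll":0},{"grip":0,"x":29.8,"y":27.8,"z":-2.2,"roll":0}]'

```text
clock: 3.9
tcp_pos: [0.2856, -0.3807, 0.2442]
orientation: [0.004, 0.662, 0.75, 0.006]
wrist_force: [0.5, 0.2, 0.5]
finger_gap: 0.0855
grip_force: 0.0
```

Call:
servo_tool --increments '[{"grip":0,"x":29.8,"y":27.8,"z":-2.2,"roll":0},{"grip":0,"x":29.8,"y":27.8,"z":-2.2,"roll":0},{"grip":0,"x":29.8,"y":27.8,"z":-2.2,"roll":0},{"grip":0,"x":29.8,"y":27.8,"z":-2.2,"roll":0},{"grip":0,"x":29.8,"y":27.8,"z":-2.2,"roll":0}]'

```text
clock: 4.32
tcp_pos: [0.4047, -0.2153, 0.2576]
orientation: [0.005, 0.661, 0.75, 0.006]
wrist_force: [0.8, -1.1, 1.0]
finger_gap: 0.0858
grip_force: 0.0
```

Call:
servo_tool --increments '[{"grip":0,"x":29.8,"y":27.8,"z":-2.2,"roll":0},{"grip":0,"x":29.8,"y":27.8,"z":-2.2,"roll":0},{"grip":0,"x":29.8,"y":27.8,"z":-2.2,"roll":0},{"grip":0,"x":29.8,"y":27.8,"z":-2.2,"roll":0},{"grip":0,"x":29.8,"y":27.8,"z":-2.2,"roll":0}]'

```text
clock: 4.73
tcp_pos: [0.5239, -0.05, 0.2706]
orientation: [0.005, 0.661, 0.75, 0.006]
wrist_force: [0.8, -0.9, -0.3]
finger_gap: 0.0852
grip_force: 0.0
```

```bash
python3 -c "
from h import *
import json
go([.53,.36,.25]); s=env.get_state(); json.dump({k:list(map(float,s[k])) for k in ('tcp_pos','orientation')},open('s1.json','w')); snap('wrist','w1')
info()"
```

```text
t 4.73 tcp [ 0.5239 -0.05    0.2706] psi 97.2 zax [ 0.014  0.002 -1.   ] F [ 0.8 -0.9 -0.3] gap 0.0852 q [-0.25  0.2  -0.01  1.35  0.01  1.19]
tool mm [406.   57.2  21.7]
t 4.78 tcp [ 0.5276 -0.0447  0.2708] psi 97.52 zax [ 0.018  0.006 -1.   ] F [4.3 2.5 0.7] gap 0.0853 q [-0.24  0.2  -0.01  1.35  0.01  1.2 ]
```

View pics/w1.png

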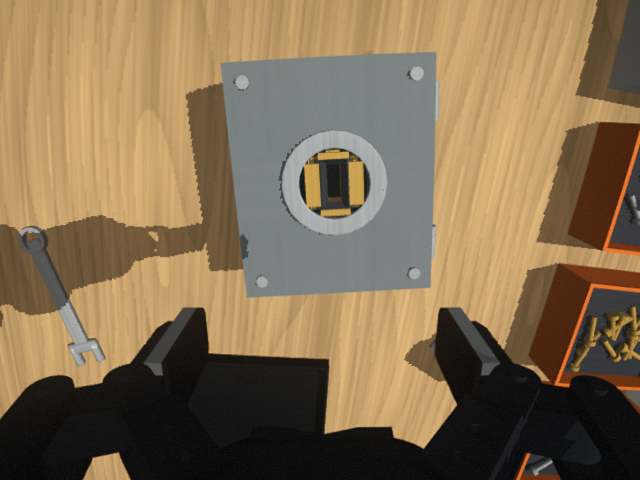

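The wrist picture shows the ring around (334,183), with a vertical slot about x=335, and bolts at (241,82), (416,73), (262,282) and (414,273). Next I'll measure the ring and slot numerically and move to the key.

```bash
python3 -c "
from h import *
import json
s=json.load(open('s1.json')); im=cv2.imread('pics/w1.png'); hsv=cv2.cvtColor(im,cv2.COLOR_BGR2HSV)
def fw(m,z):
    pts=[]
    k=max(cv2.findContours(m,0,1)[0],key=cv2.contourArea)
    P=np.array([onz('wrist',u,v,z,s)[:2]*1000 for u,v in k[:,0]],np.float32); return P
g=((hsv[:,:,1]<25)&(hsv[:,:,2]>140)).astype(np.uint8); g[:120]=0;g[245:]=0;g[:,:270]=0;g[:,400:]=0
g=cv2.morphologyEx(g,cv2.MORPH_OPEN,np.ones((3,3)))
P=fw(g,.104); print('ring',cv2.fitEllipse(P))
b=((hsv[:,:,1]>100)&(hsv[:,:,2]>120)).astype(np.uint8); b[:145]=0;b[222:]=0;b[:,:295]=0;b[:,375:]=0
n,L,st,c=cv2.connectedComponentsWithStats(b)
for i in range(1,n):
    if st[i,4]>80:
        P=fw((L==i).astype(np.uint8),.104); print('brass',c[i],st[i,4],cv2.minAreaRect(P))
d=(im.max(2)<75).astype(np.uint8)*((L>=0)); d[:150]=0;d[215:]=0;d[:,:318]=0;d[:,352:]=0
P=fw(d.astype(np.uint8),.104);print('slot',cv2.minAreaRect(P))
B=[onz('wrist',u,v,.1,s) for u,v in [(241,82),(416,73),(262,282),(414,273)]]; print(np.round(B,4)); 
for p,q in [(0,2),(1,3),(0,1),(2,3)]: 
  v=B[p]-B[q]; print(np.degrees(np.arctan2(v[1],v[0])).round(2), np.hypot(*v[:2]).round(4))
"
```

```text
ring ((533.70703125, -25.679790496826172), (81.94776153564453, 82.06613159179688), 31.45022201538086)
brass [332.62040816 154.70612245] 245 ((529.0159301757812, -3.0597429275512695), (23.921112060546875, 6.853450298309326), 8.14609432220459)
brass [312.19541985 184.58015267] 655 ((516.0723266601562, -26.90656852722168), (11.609485626220703, 40.197608947753906), 9.920555114746094)
brass [355.86737805 182.3445122 ] 656 ((549.8800659179688, -22.29672622680664), (11.708059310913086, 36.41368103027344), 8.792787551879883)
brass [335.67005076 211.97461929] 197 ((537.4112548828125, -47.96067810058594), (23.433727264404297, 5.539926052093506), 10.073648452758789)
slot ((533.4874267578125, -27.65040397644043), (26.52302360534668, 43.725887298583984), 8.807905197143555)
[[ 0.4544  0.0416  0.1   ]
 [ 0.5833  0.0645  0.1   ]
 [ 0.4835 -0.1174  0.1   ]
 [ 0.6119 -0.0938  0.1   ]]
100.36 0.1616
100.24 0.1608
-169.92 0.131
-169.57 0.1306
```

Call:
servo_tool --increments '[{"grip":0,"x":40,"y":5.2,"z":2,"roll":0},{"grip":0,"x":40,"y":5.2,"z":2,"roll":0},{"grip":0,"x":40,"y":5.2,"z":2,"roll":0},{"grip":0,"x":40,"y":5.2,"z":2,"roll":0},{"grip":0,"x":40,"y":5.2,"z":2,"roll":0}]'

```text
clock: 5.2
tcp_pos: [0.5236, 0.1515, 0.2608]
orientation: [0.004, 0.661, 0.75, 0.005]
wrist_force: [1.1, -0.7, -0.2]
finger_gap: 0.0854
grip_force: 0.0
```

Call:
servo_tool --increments '[{"grip":0,"x":40,"y":5.2,"z":2,"roll":0},{"grip":0,"x":40,"y":5.2,"z":2,"roll":0},{"grip":0,"x":40,"y":5.2,"z":2,"roll":0},{"grip":0,"x":20,"y":2,"z":2,"roll":0},{"grip":0,"x":0,"y":0,"z":0,"roll":0}]'

```text
clock: 5.62
tcp_pos: [0.5231, 0.2949, 0.252]
orientation: [0.004, 0.659, 0.752, 0.005]
wrist_force: [-0.1, -0.8, -0.4]
finger_gap: 0.0854
grip_force: 0.0
```

```bash
python3 -c "
from h import *
import json
info(); s=env.get_state(); json.dump({k:list(map(float,s[k])) for k in ('tcp_pos','orientation')},open('s2.json','w')); snap('wrist','w2')
info()"
```

```text
t 5.62 tcp [0.5231 0.2949 0.252 ] psi 97.5 zax [ 0.013  0.003 -1.   ] F [-0.1 -0.8 -0.4] gap 0.0854 q [ 0.38  0.35  0.15  1.36 -0.    1.82]
t 5.67 tcp [0.5233 0.2927 0.2524] psi 97.41 zax [ 0.013  0.002 -1.   ] F [-0.7 -0.1 -0.3] gap 0.0853 q [ 0.38  0.35  0.15  1.36 -0.    1.82]
```

View pics/w2.png

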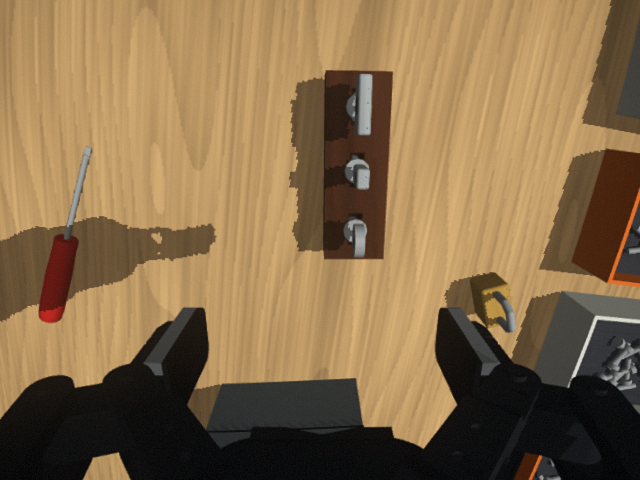

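The wide bow's top face is at (365,105), spanning rows 74–136 and near vertical in the image.

```bash
python3 -c "
from h import *
import json
s=json.load(open('s2.json')); im=cv2.imread('pics/w2.png'); hsv=cv2.cvtColor(im,cv2.COLOR_BGR2HSV)
g=((hsv[:,:,1]<40)&(hsv[:,:,2]>110)).astype(np.uint8); g[:60]=0;g[145:]=0;g[:,:340]=0;g[:,390:]=0
for r in range(70,140,6): x=np.where(g[r])[0]; print(r,x.min() if len(x) else 0,x.max() if len(x) else 0,im[r,354:376,1])
k=g.copy();k[:,:358]=0
P=np.array([onz('wrist',u,v,.093,s)[:2]*1000 for v,u in np.argwhere(k)],np.float32);print(cv2.minAreaRect(P),P.mean(0))
C=[onz('wrist',u,v,.045,s)*1000 for u,v in [(325,70),(392,72),(324,259),(383,259)]]; print(np.round(C,1),np.mean(C,0)); print([np.degrees(np.arctan2(*(C[a]-C[b])[1::-1])) for a,b in ((0,2),(1,3))])
"
```

```text
70 0 0 [ 93  94  95  95  96 108 111 114 110 106 110 110 110 111 117 116 117 119
 116 122 119 121]
76 360 371 [ 47  46  46  48  54  83 124 153 163 167 170 173 178 180 180 177 178 171
 100  58  50  52]
82 360 371 [ 47  49  53  51  57  88 125 158 163 166 168 173 177 179 181 178 175 168
  98  52  51  49]
88 360 371 [ 29  43  51  53  65  94 132 156 164 166 167 175 175 175 156 166 175 158
  94  51  52  51]
94 360 371 [ 77  71  52  51  69 101 137 157 165 165 169 173 179 179 176 178 172 131
  73  53  52  51]
100 353 371 [146  92  36  39  71 107 139 158 163 165 169 174 176 177 180 179 176 127
  64  48  53  52]
106 359 371 [ 86  51  26  40  77 112 147 163 163 165 168 173 177 178 178 179 170 132
  73  49  47  51]
112 353 371 [138  67  36  48  83 121 151 161 162 162 166 174 176 177 179 176 162 109
  50  47  47  49]
118 359 370 [ 73  54  49  62  89 127 148 161 162 162 166 174 176 174 180 174 139  66
  43  48  49  50]
124 359 370 [ 40  50  51  59  90 132 152 158 159 165 172 175 177 176 178 174 138  60
  47  45  46  50]
130 359 370 [ 45  50  51  66 104 135 159 159 162 164 168 173 176 179 179 170 133  57
  44  48  49  51]
136 0 0 [44 47 45 44 48 43 44 46 47 45 47 47 46 49 47 48 48 48 46 50 46 50]
((546.0861206054688, 381.4623718261719), (9.050802230834961, 42.32217025756836), 7.0912675857543945) [546.0304  381.71698]
[[514.2 406.4  45. ]
 [569.7 412.5  45. ]
 [535.2 241.6  45. ]
 [590.4 248.6  45. ]] [552.39165402 327.28805795  45.        ]
[np.float64(97.24711428673427), np.float64(97.19931027964424)]
```

```bash
python3 -c "
from h import *
go([.546,.3815,.06])"
```

```text
t 5.67 tcp [0.5233 0.2927 0.2524] psi 97.41 zax [ 0.013  0.002 -1.   ] F [-0.7 -0.1 -0.3] gap 0.0853 q [ 0.38  0.35  0.15  1.36 -0.    1.82]
tool mm [ 85.1  31.4 192.8]
```

Call:
servo_tool --increments '[{"grip":0,"x":30,"y":10.4,"z":10,"roll":0},{"grip":0,"x":30,"y":10.5,"z":15,"roll":0},{"grip":0,"x":25.1,"y":10.5,"z":20,"roll":0},{"grip":0,"x":0,"y":0,"z":35,"roll":0},{"grip":0,"x":0,"y":0,"z":20,"roll":0}]'

```text
clock: 6.08
tcp_pos: [0.5458, 0.3789, 0.1506]
orientation: [0.004, 0.661, 0.75, 0.004]
wrist_force: [-0.5, -0.7, -0.6]
finger_gap: 0.0852
grip_force: 0.0
```

Call:
servo_tool --increments '[{"grip":0,"x":0,"y":0,"z":10,"roll":0},{"grip":0,"x":0,"y":0,"z":0,"roll":0}]'

```text
clock: 6.25
tcp_pos: [0.5449, 0.3772, 0.1408]
orientation: [0.004, 0.662, 0.75, 0.003]
wrist_force: [-0.2, 0.5, -0.1]
finger_gap: 0.0852
grip_force: 0.0
```

```bash
python3 -c "
from h import *
import json
go([.546,.3815,.06])
s=env.get_state(); im=snap('wrist','w3'); print([proj('wrist',[x,y,.093],s).round(0) for x,y in ((.546,.3815),)])"
```

```text
t 6.25 tcp [0.5449 0.3772 0.1408] psi 97.11 zax [ 0.009 -0.001 -1.   ] F [-0.2  0.5 -0.1] gap 0.0852 q [ 0.49  0.51  0.13  1.18 -0.    1.93]
tool mm [ 4.3  0.9 80.8]
[array([323., 259.])]
```

View pics/w3.png

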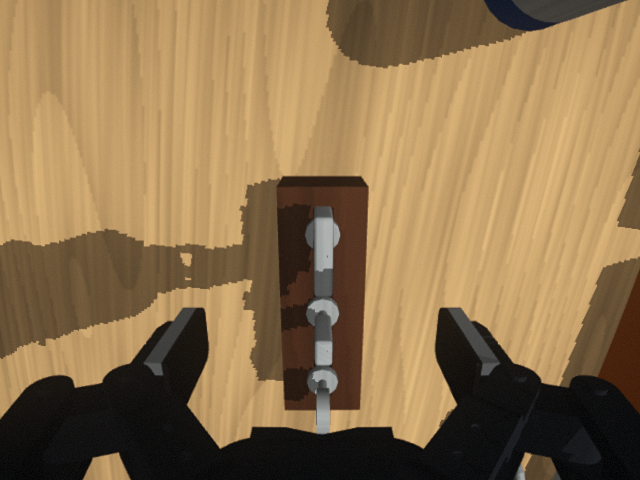

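The bow's top face runs over rows 218–295 (centre about 257, column 323), matching the prediction of (323,259). Descending.

Call:
servo_tool --increments '[{"grip":0,"x":4,"y":0.5,"z":25,"roll":0},{"grip":0,"x":0,"y":0,"z":25,"roll":0},{"grip":0,"x":0,"y":0,"z":20,"roll":0},{"grip":0,"x":0,"y":0,"z":10,"roll":0},{"grip":0,"x":0,"y":0,"z":0,"roll":0}]'

```text
clock: 6.72
tcp_pos: [0.5471, 0.3826, 0.0633]
orientation: [0.004, 0.662, 0.75, 0.005]
wrist_force: [0.2, -0.1, -0.4]
finger_gap: 0.0853
grip_force: 0.0
```

```bash
python3 -c "
from h import *
go([.546,.3815,.06])"
```

```text
t 6.72 tcp [0.5471 0.3826 0.0633] psi 97.13 zax [ 0.013  0.001 -1.   ] F [ 0.2 -0.1 -0.4] gap 0.0853 q [ 0.49  0.57  0.02  1.01 -0.    1.94]
tool mm [-0.9 -1.2  3.3]
```

Call:
servo_tool --increments '[{"grip":0.5,"x":-0.9,"y":-1,"z":2.5,"roll":0},{"grip":1,"x":0,"y":0,"z":0,"roll":0},{"grip":1,"x":0,"y":0,"z":0,"roll":0},{"grip":1,"x":0,"y":0,"z":0,"roll":0},{"grip":1,"x":0,"y":0,"z":0,"roll":0}]' --grip_force 60

```text
clock: 7.13
tcp_pos: [0.5472, 0.383, 0.0626]
orientation: [0.005, 0.661, 0.75, 0.006]
wrist_force: [-0.1, 0.5, 0.3]
finger_gap: 0.0258
grip_force: 0.0
```

Call:
servo_tool --increments '[{"grip":1,"x":0,"y":0,"z":0,"roll":0},{"grip":1,"x":0,"y":0,"z":0,"roll":0},{"grip":1,"x":0,"y":0,"z":0,"roll":0},{"grip":1,"x":0,"y":0,"z":0,"roll":0},{"grip":1,"x":0,"y":0,"z":0,"roll":0}]'

```text
clock: 7.55
tcp_pos: [0.5469, 0.3829, 0.0621]
orientation: [0.005, 0.661, 0.75, 0.006]
wrist_force: [-0.8, -0.4, 4.2]
finger_gap: 0.0091
grip_force: 59.8
```

Call:
servo_tool --increments '[{"grip":1,"x":0,"y":0.1,"z":-8,"roll":0},{"grip":1,"x":0,"y":0.2,"z":-15,"roll":0},{"grip":1,"x":0,"y":0.2,"z":-20,"roll":0},{"grip":1,"x":0,"y":0.2,"z":-20,"roll":0},{"grip":1,"x":0,"y":0.2,"z":-25,"roll":0}]'

```text
clock: 7.97
tcp_pos: [0.5449, 0.3819, 0.1487]
orientation: [0.004, 0.661, 0.75, 0.004]
wrist_force: [0.4, 0.7, -0.5]
finger_gap: 0.009
grip_force: 59.1
```

Call:
servo_tool --increments '[{"grip":1,"x":0,"y":0,"z":-30,"roll":0},{"grip":1,"x":0,"y":0,"z":-30,"roll":0},{"grip":1,"x":0,"y":0,"z":-20,"roll":0},{"grip":1,"x":0,"y":0,"z":0,"roll":0},{"grip":1,"x":0,"y":0,"z":0,"roll":0}]'

```text
clock: 8.38
tcp_pos: [0.5455, 0.3826, 0.2306]
orientation: [0.005, 0.661, 0.75, 0.007]
wrist_force: [0.0, -0.4, -2.8]
finger_gap: 0.0092
grip_force: 59.1
```

```bash
python3 -c "
from h import *
go([.5337,-.0257,.2])
snap('side','s2'); snap('wrist','w4')
a=cv2.imread('pics/s2.png')
print([proj('side',np.array(env.get_state()['tcp_pos'])).round(0)])
u,v=proj('side',np.array(env.get_state()['tcp_pos'])).astype(int)
c=cv2.resize(a[max(0,v-60):v+90,u-60:u+60],(480,600)); w=cv2.resize(cv2.imread('pics/w4.png')[120:,160:480],(320,360))
W=np.zeros((600,800,3),np.uint8);W[:,:480]=c[:600];W[:360,480:]=w;cv2.imwrite('pics/c2.png',W)"
```

```text
t 8.38 tcp [0.5455 0.3826 0.2306] psi 97.2 zax [ 0.016  0.003 -1.   ] F [ 0.  -0.4 -2.8] gap 0.0092 q [ 0.49  0.49  0.3   1.37 -0.    1.94]
tool mm [-403.7  -63.3   29. ]
[array([301., 321.])]
```

View pics/c2.png

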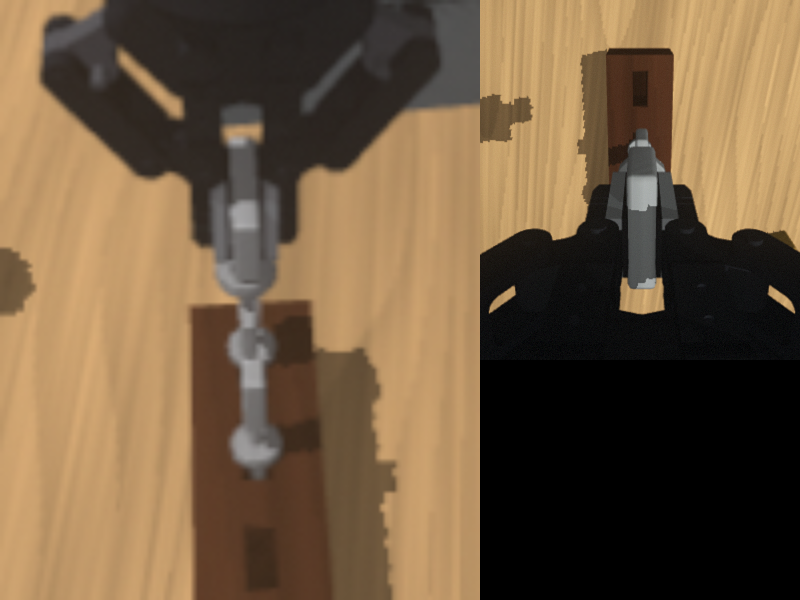

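The key hangs upright in the fingers and the block slot is empty. Now over to the safe.

Call:
servo_tool --increments '[{"grip":1,"x":-30,"y":-4.7,"z":0,"roll":0},{"grip":1,"x":-41,"y":-6.4,"z":0,"roll":0},{"grip":1,"x":-41,"y":-6.4,"z":0,"roll":0},{"grip":1,"x":-41,"y":-6.4,"z":0,"roll":0},{"grip":1,"x":-41,"y":-6.4,"z":0,"roll":0}]'

```text
clock: 8.9
tcp_pos: [0.5375, 0.1843, 0.2264]
orientation: [0.003, 0.661, 0.75, 0.004]
wrist_force: [1.5, -0.7, -0.1]
finger_gap: 0.0088
grip_force: 59.0
```

Call:
servo_tool --increments '[{"grip":1,"x":-41,"y":-6.4,"z":0,"roll":0},{"grip":1,"x":-41,"y":-6.4,"z":0,"roll":0},{"grip":1,"x":-41,"y":-6.4,"z":0,"roll":0},{"grip":1,"x":-41,"y":-6.4,"z":0,"roll":0},{"grip":1,"x":-30,"y":-4.7,"z":5,"roll":0}]'

```text
clock: 9.32
tcp_pos: [0.5323, -0.0131, 0.2221]
orientation: [0.004, 0.662, 0.749, 0.005]
wrist_force: [0.4, -0.3, -0.6]
finger_gap: 0.009
grip_force: 59.0
```

Call:
servo_tool --increments '[{"grip":1,"x":-14,"y":-3,"z":10,"roll":0},{"grip":1,"x":0,"y":0,"z":10,"roll":-1.5},{"grip":1,"x":0,"y":0,"z":10,"roll":-1.6},{"grip":1,"x":0,"y":0,"z":0,"roll":0},{"grip":1,"x":0,"y":0,"z":0,"roll":0}]'

```text
clock: 9.73
tcp_pos: [0.5312, -0.0242, 0.1913]
orientation: [0.003, 0.641, 0.767, 0.004]
wrist_force: [0.1, -0.5, -1.5]
finger_gap: 0.0089
grip_force: 59.0
```

```bash
python3 -c "
from h import *
go([.5333,-.0243,.17])
s=env.get_state(); im=snap('wrist','w5'); q=np.array(s['orientation']);M=R.from_quat(q[[1,2,3,0]]).as_matrix()
w=lambda p:proj('wrist',np.array(s['tcp_pos'])+M@(np.array(p)/1000),s).round(0)
print('bow top ends',w([22,0,-31]),w([-22,0,-31]),'tip',w([0,0,51]),'bit',w([12,0,47]),'collar front',w([11,0,11]),'hole',proj('wrist',[.5337,-.0257,.104],s))
c=cv2.resize(cv2.imread('pics/w5.png')[120:420,220:420],(400,600));cv2.imwrite('pics/c3.png',c)
a=snap('side','s3');u,v=proj('side',[.5337,-.0257,.13]).astype(int);b=cv2.resize(a[v-75:v+45,u-40:u+40],(400,600));cv2.imwrite('pics/c3.png',np.hstack([c,b[:,:,::-1]]))"
```

```text
t 9.73 tcp [ 0.5312 -0.0242  0.1913] psi 100.23 zax [ 0.01   0.003 -1.   ] F [ 0.1 -0.5 -1.5] gap 0.0089 q [-0.2   0.24 -0.16  1.17  0.01  1.19]
tool mm [-0.5  1.8 21.4]
bow top ends [321. 292.] [321. 408.] tip [321. 264.] bit [321. 245.] collar front [321. 274.] hole [323.53571769 245.83297276]
```

View pics/c3.png

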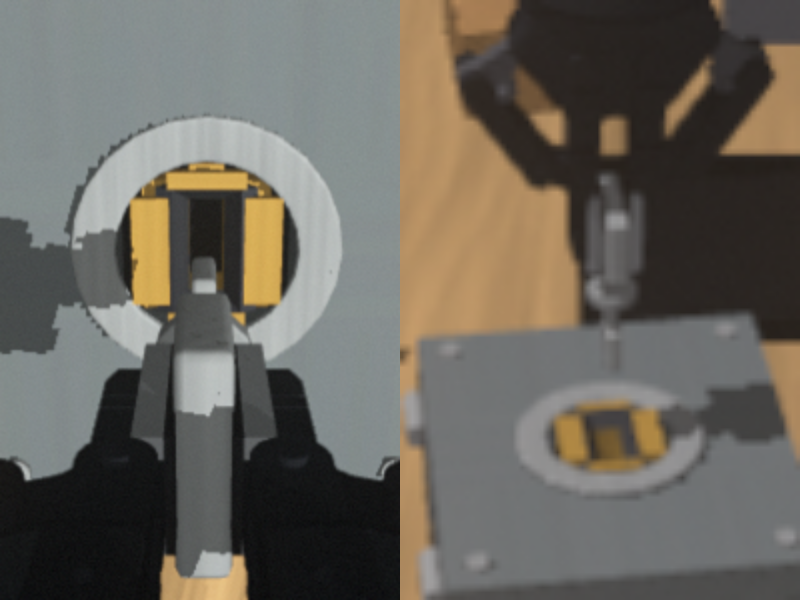

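The slot (crop columns 170–243, centre about 206) sits about 1.5 mm to the right of the key (about 203), and the yaw is aligned. I'll correct that and insert.

Call:
servo_tool --increments '[{"grip":1,"x":0,"y":1.8,"z":10,"roll":0},{"grip":1,"x":0,"y":0.1,"z":12,"roll":0},{"grip":1,"x":0,"y":0,"z":12,"roll":0},{"grip":1,"x":0,"y":0,"z":8,"roll":0},{"grip":1,"x":0,"y":0,"z":0,"roll":0}]' --grip_force 90

```text
clock: 10.25
tcp_pos: [0.5341, -0.0234, 0.1493]
orientation: [0.003, 0.641, 0.768, 0.005]
wrist_force: [0.1, -0.6, -1.6]
finger_gap: 0.0083
grip_force: 89.9
```

```bash
python3 -c "
from h import *
go([.5333,-.0243,.125])"
```

```text
t 10.25 tcp [ 0.5341 -0.0234  0.1493] psi 100.31 zax [ 0.011  0.003 -1.   ] F [ 0.1 -0.6 -1.6] gap 0.0083 q [-0.2   0.27 -0.22  1.07  0.01  1.19]
tool mm [-0.8 -1.3 24.3]
```

Tip is in with no contact force; continuing down.

Call:
servo_tool --increments '[{"grip":1,"x":-0.5,"y":-0.7,"z":5,"roll":0},{"grip":1,"x":0,"y":0,"z":5,"roll":0},{"grip":1,"x":0,"y":0,"z":5,"roll":0},{"grip":1,"x":0,"y":0,"z":4,"roll":0},{"grip":1,"x":0,"y":0,"z":0,"roll":0}]'

```text
clock: 10.67
tcp_pos: [0.5346, -0.0244, 0.1315]
orientation: [0.004, 0.641, 0.768, 0.005]
wrist_force: [-0.6, 0.1, -0.6]
finger_gap: 0.0085
grip_force: 90.2
```

```bash
python3 -c "
from h import *
go([.5333,-.0243,.125])"
```

```text
t 10.67 tcp [ 0.5346 -0.0244  0.1315] psi 100.29 zax [ 0.013  0.003 -1.   ] F [-0.6  0.1 -0.6] gap 0.0085 q [-0.2   0.28 -0.25  1.03  0.01  1.19]
tool mm [ 0.3 -1.3  6.5]
```

Call:
servo_tool --increments '[{"grip":1,"x":0,"y":-0.5,"z":3,"roll":0},{"grip":1,"x":0,"y":0,"z":2,"roll":0},{"grip":1,"x":0,"y":0,"z":0.5,"roll":0},{"grip":1,"x":0,"y":0,"z":0,"roll":0}]'

```text
clock: 11.0
tcp_pos: [0.5345, -0.0246, 0.1268]
orientation: [0.005, 0.641, 0.768, 0.005]
wrist_force: [-0.1, 1.0, -1.4]
finger_gap: 0.0088
grip_force: 90.2
```

Call:
servo_tool --increments '[{"grip":1,"x":0,"y":0,"z":1,"roll":0},{"grip":1,"x":0,"y":0,"z":0,"roll":0}]'

```text
clock: 11.17
tcp_pos: [0.5346, -0.0246, 0.1258]
orientation: [0.005, 0.641, 0.768, 0.006]
wrist_force: [1.2, 0.1, -0.1]
finger_gap: 0.0088
grip_force: 90.2
```

```bash
python3 -c "
from h import *
go([.5333,-.0243,.125]);print(env.get_state()['ft_torque'])"
```

```text
t 11.17 tcp [ 0.5346 -0.0246  0.1258] psi 100.29 zax [ 0.014  0.002 -1.   ] F [ 1.2  0.1 -0.1] gap 0.0088 q [-0.2   0.28 -0.26  1.01  0.01  1.19]
tool mm [ 0.5 -1.2  0.8]
[ 0.00026811 -0.00529709 -0.02625289]
```

Call:
servo_tool --increments '[{"grip":1,"x":0,"y":0,"z":1,"roll":0},{"grip":1,"x":0,"y":0,"z":0,"roll":0}]'

```text
clock: 11.33
tcp_pos: [0.5347, -0.0246, 0.1248]
orientation: [0.005, 0.641, 0.768, 0.006]
wrist_force: [-0.6, 0.5, -1.2]
finger_gap: 0.0086
grip_force: 90.3
```

Call:
servo_tool --increments '[{"grip":1,"x":0,"y":0,"z":1,"roll":0},{"grip":1,"x":0,"y":0,"z":0,"roll":0}]'

```text
clock: 11.5
tcp_pos: [0.5348, -0.0246, 0.1243]
orientation: [0.005, 0.641, 0.768, 0.006]
wrist_force: [-1.0, -0.5, 2.0]
finger_gap: 0.0087
grip_force: 91.1
```

Bottomed out (bow about 38 mm above the mouth). Turning clockwise.

Call:
servo_tool --increments '[{"grip":1,"x":0,"y":0,"z":0,"roll":5},{"grip":1,"x":0,"y":0,"z":0,"roll":5},{"grip":1,"x":0,"y":0,"z":0,"roll":5},{"grip":1,"x":0,"y":0,"z":0,"roll":5},{"grip":1,"x":0,"y":0,"z":0,"roll":5}]'

```text
clock: 11.92
tcp_pos: [0.5336, -0.0245, 0.1242]
orientation: [0.003, 0.793, 0.609, 0.006]
wrist_force: [-4.3, 0.0, 5.2]
finger_gap: 0.0086
grip_force: 91.3
```

Call:
servo_tool --increments '[{"grip":1,"x":0,"y":0,"z":0,"roll":5},{"grip":1,"x":0,"y":0,"z":0,"roll":5},{"grip":1,"x":0,"y":0,"z":0,"roll":5},{"grip":1,"x":0,"y":0,"z":0,"roll":5},{"grip":1,"x":0,"y":0,"z":0,"roll":5}]'

```text
clock: 12.33
tcp_pos: [0.5333, -0.0243, 0.1242]
orientation: [0.001, 0.906, 0.423, 0.006]
wrist_force: [-4.5, 1.2, 6.5]
finger_gap: 0.0086
grip_force: 91.3
```

```bash
python3 -c "
from h import *
info();print(env.get_state()['ft_torque'])"
```

```text
t 12.33 tcp [ 0.5333 -0.0243  0.1242] psi 50.07 zax [ 0.012  0.003 -1.   ] F [-4.5  1.2  6.5] gap 0.0086 q [-0.2   0.28 -0.27  1.01  0.01  2.07]
[0.16514741 1.01127095 0.08979628]
```

Call:
servo_tool --increments '[{"grip":1,"x":0,"y":0,"z":0,"roll":5},{"grip":1,"x":0,"y":0,"z":0,"roll":5},{"grip":1,"x":0,"y":0,"z":0,"roll":5},{"grip":1,"x":0,"y":0,"z":0,"roll":4},{"grip":1,"x":0,"y":0,"z":0,"roll":3}]'

```text
clock: 12.75
tcp_pos: [0.5334, -0.0244, 0.1242]
orientation: [0.0, 0.97, 0.243, 0.006]
wrist_force: [-4.4, 1.3, 5.9]
finger_gap: 0.0085
grip_force: 91.3
```

```bash
python3 -c "
from h import *
info();print(env.get_state()['ft_torque'])"
```

```text
t 12.75 tcp [ 0.5334 -0.0244  0.1242] psi 28.12 zax [ 0.013  0.002 -1.   ] F [-4.4  1.3  5.9] gap 0.0085 q [-0.2   0.28 -0.27  1.01  0.    2.45]
[0.07473834 0.90186488 0.11840537]
```

Call:
servo_tool --increments '[{"grip":1,"x":0,"y":0,"z":0,"roll":3},{"grip":1,"x":0,"y":0,"z":0,"roll":2},{"grip":1,"x":0,"y":0,"z":0,"roll":2},{"grip":1,"x":0,"y":0,"z":0,"roll":0}]'

```text
clock: 13.08
tcp_pos: [0.5335, -0.0243, 0.1242]
orientation: [0.0, 0.983, 0.185, 0.006]
wrist_force: [-3.3, 1.2, 6.1]
finger_gap: 0.0086
grip_force: 91.8
```

```bash
python3 -c "
from h import *
info();print(env.get_state()['ft_torque'])"
```

```text
t 13.08 tcp [ 0.5335 -0.0243  0.1242] psi 21.32 zax [ 0.013  0.002 -1.   ] F [-3.3  1.2  6.1] gap 0.0086 q [-0.2   0.28 -0.27  1.01  0.    2.57]
[0.0220528  0.93831867 0.77217391]
```

The torque about z jumped to 0.77 N·m, so the stop is reached. One more small degree for certainty, then back.

Call:
servo_tool --increments '[{"grip":1,"x":0,"y":0,"z":0,"roll":1.5},{"grip":1,"x":0,"y":0,"z":0,"roll":0}]'

```text
clock: 13.25
tcp_pos: [0.5335, -0.0243, 0.1242]
orientation: [0.0, 0.985, 0.173, 0.006]
wrist_force: [-4.5, 0.3, 5.5]
finger_gap: 0.0087
grip_force: 92.6
```

```bash
python3 -c "
from h import *
info();print(env.get_state()['ft_torque'])"
```

```text
t 13.25 tcp [ 0.5335 -0.0243  0.1242] psi 19.88 zax [ 0.013  0.002 -1.   ] F [-4.5  0.3  5.5] gap 0.0087 q [-0.2   0.28 -0.27  1.01  0.    2.6 ]
[0.02567838 0.91720831 1.01571937]
```

Call:
servo_tool --increments '[{"grip":1,"x":0,"y":0,"z":0,"roll":-4},{"grip":1,"x":0,"y":0,"z":0,"roll":-5},{"grip":1,"x":0,"y":0,"z":0,"roll":-5},{"grip":1,"x":0,"y":0,"z":0,"roll":-5},{"grip":1,"x":0,"y":0,"z":0,"roll":-5}]'

```text
clock: 13.67
tcp_pos: [0.5333, -0.0242, 0.1242]
orientation: [0.001, 0.927, 0.375, 0.006]
wrist_force: [-4.0, 0.6, 6.4]
finger_gap: 0.0083
grip_force: 91.3
```

Call:
servo_tool --increments '[{"grip":1,"x":0,"y":0,"z":0,"roll":-5},{"grip":1,"x":0,"y":0,"z":0,"roll":-5},{"grip":1,"x":0,"y":0,"z":0,"roll":-5},{"grip":1,"x":0,"y":0,"z":0,"roll":-5},{"grip":1,"x":0,"y":0,"z":0,"roll":-5}]'

```text
clock: 14.08
tcp_pos: [0.5331, -0.0242, 0.1242]
orientation: [0.002, 0.824, 0.567, 0.006]
wrist_force: [-5.0, 1.2, 6.0]
finger_gap: 0.0085
grip_force: 91.4
```

Call:
servo_tool --increments '[{"grip":1,"x":0,"y":0,"z":0,"roll":-5},{"grip":1,"x":0,"y":0,"z":0,"roll":-5},{"grip":1,"x":0,"y":0,"z":0,"roll":-5},{"grip":1,"x":0,"y":0,"z":0,"roll":-5},{"grip":1,"x":0,"y":0,"z":0,"roll":-5}]'

```text
clock: 14.5
tcp_pos: [0.5332, -0.0242, 0.1241]
orientation: [0.004, 0.682, 0.732, 0.005]
wrist_force: [-3.6, -0.2, 5.5]
finger_gap: 0.0086
grip_force: 91.2
```

Call:
servo_tool --increments '[{"grip":1,"x":0,"y":0,"z":0,"roll":-4},{"grip":1,"x":0,"y":0,"z":0,"roll":-2.5},{"grip":1,"x":0,"y":0,"z":0,"roll":0},{"grip":1,"x":0,"y":0,"z":0,"roll":0},{"grip":1,"x":0,"y":0,"z":0,"roll":0}]'

```text
clock: 14.92
tcp_pos: [0.5338, -0.0244, 0.1241]
orientation: [0.004, 0.641, 0.767, 0.005]
wrist_force: [-4.9, 0.8, 4.9]
finger_gap: 0.0088
grip_force: 91.2
```

```bash
python3 -c "
from h import *
info();print(env.get_state()['ft_torque'])
s=env.get_state(); im=snap('wrist','w6'); q=np.array(s['orientation']);M=R.from_quat(q[[1,2,3,0]]).as_matrix()
c=cv2.resize(cv2.imread('pics/w6.png')[120:420,220:420],(400,600))
a=snap('side','s4');u,v=proj('side',[.5337,-.0257,.13]).astype(int);b=cv2.resize(a[v-75:v+45,u-40:u+40],(400,600));cv2.imwrite('pics/c4.png',np.hstack([c,b[:,:,::-1]]))"
```

```text
t 14.92 tcp [ 0.5338 -0.0244  0.1241] psi 100.21 zax [ 0.013  0.003 -1.   ] F [-4.9  0.8  4.9] gap 0.0088 q [-0.2   0.28 -0.27  1.01  0.01  1.19]
[0.19924442 0.97059775 0.03114778]
```

View pics/c4.png

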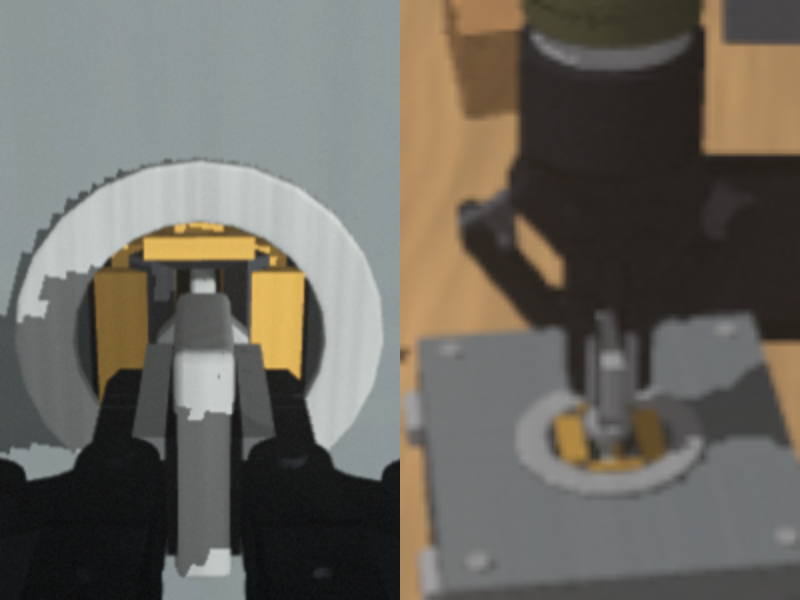

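The plug is home: the brass blocks sit upright and symmetric at (122,335) and (277,335), with the key still in between. Drawing it out.

Call:
servo_tool --increments '[{"grip":1,"x":0,"y":0,"z":-5,"roll":0},{"grip":1,"x":0,"y":0.1,"z":-8,"roll":0},{"grip":1,"x":0,"y":0.1,"z":-10,"roll":0},{"grip":1,"x":0,"y":0.1,"z":-10,"roll":0},{"grip":1,"x":0,"y":0.1,"z":-15,"roll":0}]'

```text
clock: 15.43
tcp_pos: [0.5342, -0.0246, 0.1724]
orientation: [0.005, 0.641, 0.768, 0.005]
wrist_force: [-0.5, 0.2, -1.2]
finger_gap: 0.0087
grip_force: 90.2
```

Call:
servo_tool --increments '[{"grip":1,"x":0,"y":0,"z":-20,"roll":0},{"grip":1,"x":0,"y":0,"z":-20,"roll":0},{"grip":1,"x":0,"y":0,"z":0,"roll":0}]'

```text
clock: 15.68
tcp_pos: [0.5363, -0.0252, 0.217]
orientation: [0.008, 0.641, 0.768, 0.007]
wrist_force: [0.9, -0.4, -0.1]
finger_gap: 0.0088
grip_force: 90.3
```

```bash
python3 -c "
from h import *
t=onz('top',470.2,271.2,.012);print(t)
go([t[0],t[1],.2]);im=snap('side','s5');im=snap('wrist','w7')
c=cv2.imread('pics/w7.png')[120:420,220:420]; u,v=proj('side',[.5337,-.0257,.13]).astype(int);b=cv2.imread('pics/s5.png')[v-75:v+45,u-40:u+40]
cv2.imwrite('pics/c5.png',np.hstack([cv2.resize(c,(400,600)),cv2.resize(b,(400,600))]))"
```

```text
[ 0.46850658 -0.34811221  0.012     ]
t 15.68 tcp [ 0.5363 -0.0252  0.217 ] psi 100.28 zax [ 0.022  0.001 -1.   ] F [ 0.9 -0.4 -0.1] gap 0.0088 q [-0.2   0.23 -0.11  1.22  0.01  1.19]
tool mm [-305.6 -124.7   15.2]
```

View pics/c5.png

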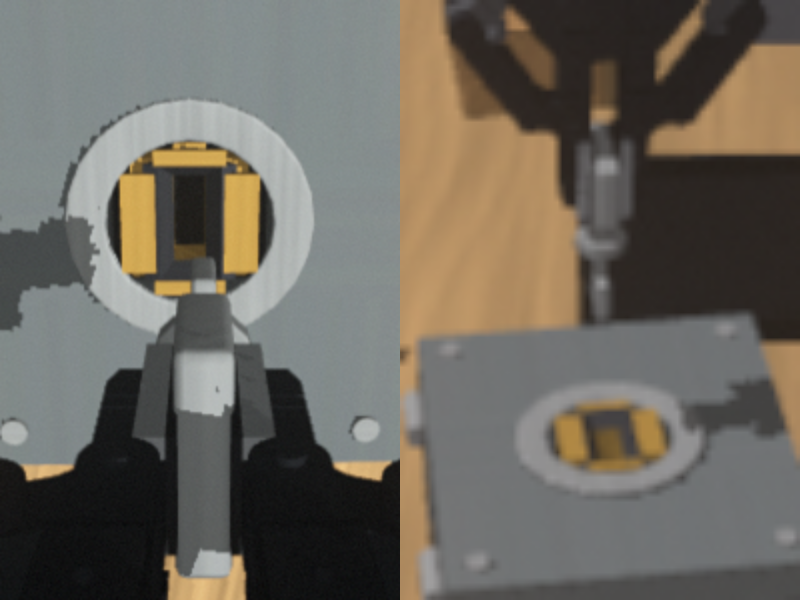

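The key is out and the plug is home (brass blocks vertical). On to the tray.

Call:
servo_tool --increments '[{"grip":1,"x":-34,"y":-13.9,"z":0,"roll":0},{"grip":1,"x":-34,"y":-13.9,"z":0,"roll":0},{"grip":1,"x":-34,"y":-13.9,"z":0,"roll":0},{"grip":1,"x":-34,"y":-13.9,"z":0,"roll":0},{"grip":1,"x":-34,"y":-13.9,"z":0,"roll":0}]'

```text
clock: 16.2
tcp_pos: [0.4945, -0.2054, 0.2096]
orientation: [0.004, 0.641, 0.768, 0.005]
wrist_force: [0.4, -0.3, -0.1]
finger_gap: 0.0085
grip_force: 90.2
```

Call:
servo_tool --increments '[{"grip":1,"x":-34,"y":-13.9,"z":0,"roll":0},{"grip":1,"x":-34,"y":-13.9,"z":0,"roll":0},{"grip":1,"x":-34,"y":-13.9,"z":5,"roll":0},{"grip":1,"x":-34,"y":-13.9,"z":10,"roll":0},{"grip":1,"x":0,"y":0,"z":25,"roll":0}]'

```text
clock: 16.62
tcp_pos: [0.4657, -0.3559, 0.1712]
orientation: [0.008, 0.643, 0.766, 0.004]
wrist_force: [1.1, 0.3, -0.7]
finger_gap: 0.0085
grip_force: 90.2
```

Call:
servo_tool --increments '[{"grip":1,"x":0,"y":0,"z":25,"roll":0},{"grip":1,"x":0,"y":0,"z":25,"roll":0},{"grip":1,"x":0,"y":0,"z":25,"roll":0},{"grip":1,"x":0,"y":0,"z":15,"roll":0},{"grip":1,"x":0,"y":0,"z":0,"roll":0}]'

```text
clock: 17.03
tcp_pos: [0.4642, -0.3451, 0.0748]
orientation: [0.0, 0.641, 0.768, 0.006]
wrist_force: [-1.2, 1.2, -2.2]
finger_gap: 0.0091
grip_force: 90.2
```

```bash
python3 -c "
from h import *
go([.4685,-.348,.060])"
```

```text
t 17.03 tcp [ 0.4642 -0.3451  0.0748] psi 100.27 zax [ 0.008  0.009 -1.   ] F [-1.2  1.2 -2.2] gap 0.0091 q [-0.78  0.41 -0.21  0.95  0.01  0.61]
tool mm [-3.7  3.6 14.8]
```

Lower, open gently, then retreat.

Call:
servo_tool --increments '[{"grip":1,"x":0,"y":0,"z":7,"roll":0},{"grip":1,"x":0,"y":0,"z":5,"roll":0},{"grip":1,"x":0,"y":0,"z":0,"roll":0},{"grip":0.7,"x":0,"y":0,"z":0,"roll":0},{"grip":0.4,"x":0,"y":0,"z":0,"roll":0}]'

```text
clock: 17.45
tcp_pos: [0.4679, -0.3484, 0.0692]
orientation: [0.006, 0.641, 0.768, 0.005]
wrist_force: [-0.2, 0.6, -0.4]
finger_gap: 0.0319
grip_force: 0.0
```

Call:
servo_tool --increments '[{"grip":0,"x":0,"y":0,"z":0,"roll":0},{"grip":0,"x":0,"y":0,"z":0,"roll":0},{"grip":0,"x":0,"y":0,"z":0,"roll":0},{"grip":0,"x":0,"y":0,"z":0,"roll":0},{"grip":0,"x":0,"y":0,"z":-10,"roll":0}]'

```text
clock: 17.87
tcp_pos: [0.4662, -0.3469, 0.0767]
orientation: [0.003, 0.641, 0.768, 0.006]
wrist_force: [-0.4, 0.0, -0.3]
finger_gap: 0.0853
grip_force: 0.0
```

Call:
servo_tool --increments '[{"grip":0,"x":0,"y":0,"z":-30,"roll":0},{"grip":0,"x":0,"y":0,"z":-40,"roll":0},{"grip":0,"x":0,"y":0,"z":-40,"roll":0},{"grip":0,"x":0,"y":0,"z":-20,"roll":0},{"grip":0,"x":0,"y":0,"z":0,"roll":0}]'

```text
clock: 18.28
tcp_pos: [0.4675, -0.3504, 0.2152]
orientation: [0.01, 0.641, 0.768, 0.005]
wrist_force: [0.6, 0.2, 0.0]
finger_gap: 0.0851
grip_force: 0.0
```

```bash
python3 -c "
from h import *
info();snap('wrist','w8')"
```

```text
t 18.28 tcp [ 0.4675 -0.3504  0.2152] psi 100.29 zax [ 0.022 -0.005 -1.   ] F [0.6 0.2 0. ] gap 0.0851 q [-0.79  0.32  0.01  1.25  0.01  0.6 ]
```

View pics/w8.png

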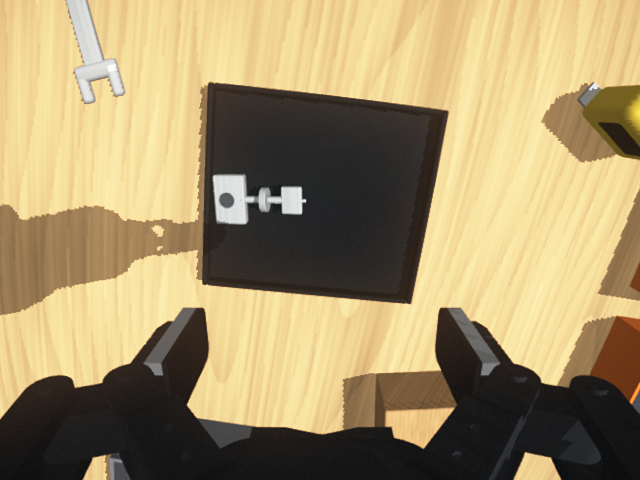

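The key lies flat in the tray, with its bow at (230,199) and tip at (305,200), both inside the walls. Handing in.

```bash
python3 -c "
from h import *
print(env.hand_in())"
```

```text
the job is handed in; nothing more can be done
None
```

The safe's key was pushed fully in, turned clockwise to its stop, turned back home and drawn straight out. It now lies flat in the black tray, and the job was handed in at about 18 s with no verdict returned; early on, a wrong-way wrist roll ran joint 6 up to its 3.14 rad limit before I reversed it.

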